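# Load a stack-nest bin and stack its mate on it half a turn round

## Robot

A 6-joint arm with a two-finger parallel gripper is mounted at the origin on a cart in front of the work surface, level with it; the furniture and walls round the work are solid. World frame = base frame: x ahead of the robot, y to its left, z up, the work surface at z = 0. Lengths are in mm, angles in rad, forces in N, time in s.
With the tool pointing down it reaches from about 350 to 875 mm from the base axis. Payload 4.2 kg.
Tool frame: the origin (TCP) lies on the centre line of the jaws, within the pads' length; the fingertips stand 14 mm ahead of it and the grasp point (between the pads) lies 5 mm behind it (tcp_to_tips is the distance from the TCP to the fingertips, in mm); z points along the fingers, y is the direction in which the jaws open and shut (so a half turn about z gives the same grasp; the last joint's range is limited). The gripper opens to 85 mm and grips with 20 to 120 N. Pads are 22 mm wide; open, the fingers measure 114 mm over their backs; the gripper's body (76 mm by 85 mm) begins 54 mm behind the grasp point. The pads swing forward as they close: fully open they stand 13 mm farther back than shut.
Start: joints at [-1.078, 0.385, 0.008, 0, -1.194, -0.259], TCP at [144.815, -607.97, 245.312] pointing down, gripper open.
Joint ranges: [-3.14, 3.14], [-1.21, 2.06], [-1.07, 1.41], [-3.16, 2.05], [-2.99, -0.16], [-3.1, 3.1]. Speed limits (rad/s): [2.79, 2.79, 3.14, 3.14, 3.14, 3.14].

## Interface

Orientations are given as a unit quaternion [x, y, z, w].
In Python, from bench import read_state, get_image, job_done, tcp_to_tips gives the robot as it stands. The module is installed in compiled form; this text tells all that it offers.
- The arm moves only by the tool play_rows, never from a script. Its argument "targets" is a list of rows, each an object of numbers: "gripper": the gripper's target within -1 to 1 (shut at 1, half-way at 0, fully open at -1); "tx", "ty", "tz": the shift along the tool's x, y, z scaled (see below); "spin": the turn about the tool's z scaled (see below). A call has 1 to 12 rows; each row is the pose to reach, as a shift and turn from the pose commanded when the call began, along the tool's axes at that moment; what a row does not reach only later rows make up. The controller multiplies each number of a shift by 0.25 m and each number of a turn by pi/4 rad. A row lasts 1/8 s, in which the tool goes at most 62.5 mm and 10.7 degrees, less where a joint would pass 70% of its speed; a pose out of reach is approached as far as the arm can. A call with a number of a shift or a turn outside -1 to 1 is refused whole. A call with a gripper value outside its range is refused whole. The fingers move at their own pace and stop on an object; the grip force is fixed at half the most. Time passes only in rows, so rows that repeat a pose let the fingers close. It gives the time, the measured TCP pose, the force and the opening at its end, in the units of the state.
- read_state(): the state, without advancing time (a new reading comes with each control period).
- get_image(name): name is "scene" or "top" or "wrist"; returns a dict with "frame" (480x640x3 uint8, red, green, blue), "depth" (480x640 float32, mm along the optical axis (not along the pixel's ray), 0 where there is no reading), "mtx" (3x3 intrinsics, pixels), "world_to_cam" (4x4, takes a point from world to camera coordinates). Camera axes: x right, y up, looking along -z (the intrinsics and any distortion apply to the point x, -y, -z); pixel columns grow to the right and rows downward; lengths in mm; the calibration is good to about 2 mm. A picture is of the moment at which its call begins.
- job_done(): hands the job in, once; it reports no verdict.
The state is a dict: "clock": time; "joints": joint angles; "joint_vel": joint speeds; "joint_efforts": joint torques, N m; "position": TCP position; "ee_rot": TCP orientation; "contact_force": force on the tool from outside, world axes, zero at the start; "wrist_torque": the same for the moment, N m; "gripper_width": finger opening in mm.
Only numpy, scipy, OpenCV 4.12 (cv2) and the standard library are available. Lean on these libraries where they do the work, as an engineer would, in place of code of your own. Each camera call takes 0.05 s, during which the arm holds its last target.

## Task

Two empty grey stack-nest bins stand one inside the other on the bench. Take the upper bin out and stand it aside on the bench, put the loose screw cap into the lower bin, then put the upper bin back on top turned half a turn end for end, so that its lugs rest on the rim of the lower bin instead of dropping into the notches. Leave the lower bin where it stands, and do not disturb the timer or the loupe.

Things in the scene. Friction and masses are not known exactly. Their poses are not given: they have to be found in the camera images.
- lower_bin_center (a point): Centre (26 mm above its underside) of the lower of two identical grey open bins, 150 mm long (own x), 66 wide (own y), 52 high (own z up), standing on the bench (z = 0). Mouth part, from 24 mm up to the rim: upright walls 4 mm thick, inside 142 x 58 mm. Narrower foot part below: 136 x 52 mm outside, 130 x 46 inside, floor 3 mm thick.
- upper_bin_center (a point): Same point of the upper bin, same axes. It starts nested, facing the same way, underside 28 mm above the lower bin's. Turned half a turn, its lugs rest on the solid rim and its foot dips 5 mm into the mouth with 3 mm play: underside then 47 mm above the lower bin's. 80 to 170 g; can be gripped from above across its 66 mm width at mid-length (no notch within 13 mm).
- lower_bin_front (a point): Middle of the lower bin's front end, 75 mm along own x from the centre (pick edge lowered to 37 mm, blank card below). Both bins: each long wall has two notches, 22 mm wide and 22 deep from the rim, at own x = +46 and -24 mm; below them on the foot part are lugs 16 mm long, undersides 5 mm above the bin's underside, reaching 35 mm from the centre line.
- upper_bin_front (a point): The same point of the upper bin: 75 mm along its own x from its centre.
- spare_cap_center (a point): Centre (17 mm above its underside) of the loose white screw cap standing on the bench: knurled skirt 36 mm across from the underside to 17 mm, then a nipple 16 mm across up to 34 mm. 15 g.
- bench_timer_center (a point): Centre of the small flat bench timer, 62 x 62 x 22 mm; a bystander.
- eye_loupe_center (a point): Centre of the black round loupe, 39 mm across, 37 mm high; a bystander.
Mind the look-alikes: they are no part of the job. There is more than one size of the part that bears spare_cap_center; the job needs the smallest.

How it is judged (in metres and radians):
On the way, in this order (a step that is already met when the one before it is completed fails the run):
1. the upper bin stands on the bench beside the lower bin (height (world z) of upper_bin_center below 0.034 m and angle between upper_bin_center's own z axis and vertical below 0.15 rad and horizontal distance between upper_bin_center and lower_bin_center above 0.05 m), for 0.2 s.
2. the cap lies in the lower bin, let go, while the upper bin is off it (x of spare_cap_center in the frame of lower_bin_center between -0.07 and 0.07 m and y of spare_cap_center in the frame of lower_bin_center between -0.028 and 0.028 m and z of spare_cap_center in the frame of lower_bin_center below 0.012 m and contact force between spare_cap and the fingers below 0.05 N and distance between upper_bin_center and lower_bin_center above 0.05 m), for 0.2 s.
At the end, for the whole second after the job is handed in: The cap lies in the lower bin; the upper bin sits level (within 0.04 rad) on the lower bin, front end over the lower bin's back end, centres within 7 mm, with its underside 47 mm (+-2.5 mm) above the lower bin's underside, all at rest; the lower bin stands level on the bench (x of spare_cap_center in the frame of lower_bin_center between -0.07 and 0.07 m and y of spare_cap_center in the frame of lower_bin_center between -0.028 and 0.028 m and z of spare_cap_center in the frame of lower_bin_center below 0.012 m and x of upper_bin_front in the frame of lower_bin_center below -0.06 m and horizontal distance between upper_bin_center and lower_bin_center below 0.007 m and z of upper_bin_center in the frame of lower_bin_center between 0.0445 and 0.0495 m and angle between each of upper_bin_center, lower_bin_center's own z axis and vertical below 0.04 rad and height (world z) of lower_bin_center below 0.03 m and linear speed of upper_bin below 0.02 m/s and linear speed of spare_cap below 0.03 m/s); the robot touches nothing.
It fails at once if the lower bin is shifted more than 40 mm (distance of lower_bin_center from where it was at the start of the episode above 0.04 m).
It fails at once if the timer is shifted more than 20 mm (distance of bench_timer_center from where it was at the start of the episode above 0.02 m).
It fails at once if the loupe is shifted more than 20 mm (distance of eye_loupe_center from where it was at the start of the episode above 0.02 m).
It also fails if it takes over 72 s, if anything falls off the work surface, if the arm or the gripper's body presses on something with over 40 N, if the wrist force passes 120 N, or if a joint passes its speed limit or range.

## Working session

There is one attempt and no reset: what is moved stays moved. The work goes in short steps, Python scripts to look and compute and a tool call to move; the robot and the scene stay as the last step left them, time stands still between calls to the robot, and variables do not carry over. Pictures are saved under pics/ and viewed, and the job is handed in when it is done.

Besides the shell and the picture viewer there is one more tool, called after "Emit:" in YAML: its name, and indented under it one key for each argument. play_rows: Moves the arm, as the interface text tells. Its arguments: {"type":"object","properties":{"targets":{"type":"array","items":{"type":"object","properties":{"gripper":{"type":"number"},"tx":{"type":"number","minimum":-1,"maximum":1},"ty":{"type":"number","minimum":-1,"maximum":1},"tz":{"type":"number","minimum":-1,"maximum":1},"spin":{"type":"number","minimum":-1,"maximum":1}}}}},"required":["targets"]}

```bash
mkdir -p pics; cat > h.py <<'E'
import numpy as np, cv2
from bench import *
def snap(n,fn):
    d=get_image(n); cv2.imwrite('pics/'+fn,cv2.cvtColor(d['frame'],cv2.COLOR_RGB2BGR)); np.savez('pics/'+fn[:-4]+'.npz',**d); return d
def ld(fn): return dict(np.load('pics/'+fn+'.npz'))
def world(d,u,v,z=None):
    """pixel -> world using depth, or on plane z"""
    K=d['mtx'];M=np.linalg.inv(d['world_to_cam'])
    r=np.array([(u-K[0,2])/K[0,0],-(v-K[1,2])/K[1,1],-1.])
    o=M[:3,3]; w=M[:3,:3]@r
    if z is None: return o+w*float(d['depth'][int(round(v)),int(round(u))])
    return o+w*(z-o[2])/w[2]
def proj(d,p):
    c=d['world_to_cam']@np.append(p,1); K=d['mtx']
    return K[0,0]*c[0]/-c[2]+K[0,2], K[1,1]*c[1]/c[2]+K[1,2]
def cloud(d):
    K=d['mtx'];M=np.linalg.inv(d['world_to_cam']);h,w=d['depth'].shape
    u,v=np.meshgrid(np.arange(w),np.arange(h));z=d['depth']
    P=np.stack([(u-K[0,2])/K[0,0]*z,-(v-K[1,2])/K[1,1]*z,-z],-1)
    return P@M[:3,:3].T+M[:3,3]
E
python3 - <<'E'
from h import *
for n in['scene','top','wrist']:
    d=snap(n,n+'0.png'); print(n,d['mtx'].round(1).tolist(),np.linalg.inv(d['world_to_cam']).round(2).tolist())
print(read_state(),tcp_to_tips)
E
```

```text
scene [[492.1, 0.0, 312.6], [0.0, 492.1, 244.6], [0.0, 0.0, 1.0]] [[-0.92, 0.22, -0.32, 202.56], [-0.39, -0.52, 0.76, 745.54], [-0.0, 0.83, 0.56, 647.01], [0.0, 0.0, 0.0, 1.0]]
top [[529.3, 0.0, 318.9], [0.0, 529.3, 244.7], [0.0, 0.0, 1.0]] [[0.03, 0.98, -0.19, 326.27], [-1.0, 0.03, -0.02, -61.6], [-0.02, 0.19, 0.98, 1104.66], [0.0, 0.0, 0.0, 1.0]]
wrist [[357.1, 0.0, 321.9], [0.0, 357.1, 245.7], [0.0, 0.0, 1.0]] [[-0.23, -0.94, -0.26, 77.72], [0.97, -0.22, -0.06, -624.45], [0.0, -0.27, 0.96, 373.65], [0.0, 0.0, 0.0, 1.0]]
{'clock': 0.15, 'joints': array([-1.07837307e+00,  3.85416453e-01,  6.96406729e-03, -3.37970859e-04,
       -1.19404075e+00, -2.58630389e-01]), 'joint_vel': array([-0.00171615, -0.00205228,  0.00361701,  0.00272146,  0.00038255,
        0.00095449]), 'joint_efforts': array([-2.06913010e-04, -3.92677259e+01,  1.88581342e+01,  4.18871731e+00,
       -3.44679247e-03,  2.69315130e-06]), 'position': array([ 144.72911908, -607.587504  ,  244.46242368]), 'ee_rot': array([-1.16568464e-01,  9.93182284e-01,  8.46893493e-04, -1.65028499e-04]), 'contact_force': array([ 0.28704108,  0.0520263 , -0.4018428 ]), 'wrist_torque': array([ 0.02037317,  0.00045009, -0.01095214]), 'gripper_width': 85.72341040525069} 14.0
```

View pics/scene0.png

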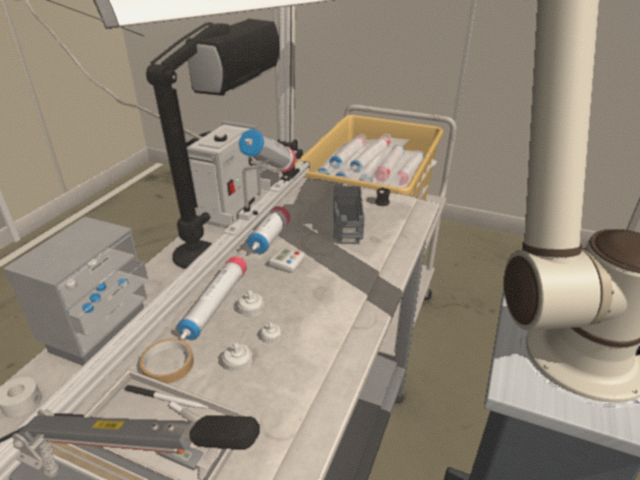

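View pics/top0.png

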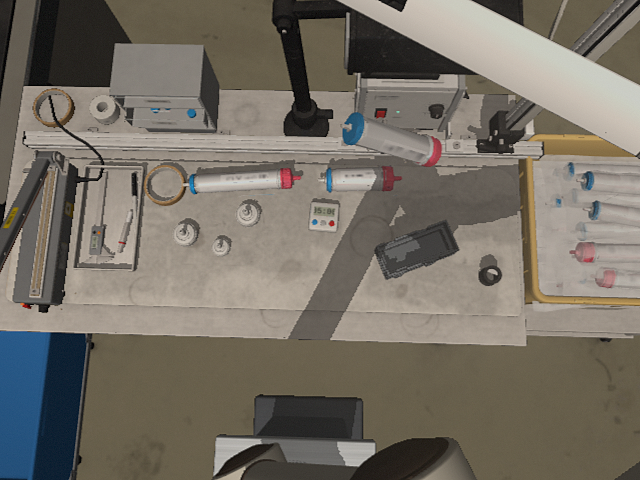

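The top view shows three caps, at (186,232), (248,212) and (221,245). The one at (221,245) looks smallest. The nested bins are at about (417,249), the timer at (324,216) and the loupe at (489,275). Next I'll confirm with crops and measure.

```bash
python3 - <<'E'
from h import *
d=ld('top0');C=cloud(d);im=cv2.imread('pics/top0.png')
a=cv2.resize(im[190:270,150:280],(780,480),interpolation=cv2.INTER_CUBIC);cv2.imwrite('pics/capc.png',a)
b=cv2.resize(im[205:295,360:480],(800,600),interpolation=cv2.INTER_CUBIC);cv2.imwrite('pics/binc.png',b)
for n,(u0,u1,v0,v1) in dict(c186=(165,208,212,252),c248=(232,266,195,230),c221=(208,236,232,262),bins=(365,470,210,290),timer=(300,350,190,240),loupe=(470,510,255,295)).items():
    P=C[v0:v1,u0:u1].reshape(-1,3);
    m=P[:,2]>6;Q=P[m]
    r=cv2.minAreaRect(Q[:,:2].astype(np.float32)); print(n,len(Q),np.array(r[0]).round(1),np.array(r[1]).round(1),round(r[2],1),'z',np.percentile(Q[:,2],[5,50,95,100]).round(1))
    if n=='bins':
        for lo in(60,70,74):
            Q=P[P[:,2]>lo];r=cv2.minAreaRect(Q[:,:2].astype(np.float32));print('  >',lo,len(Q),r)
    print('  bench z', np.median(P[~m][:,2]) )
E
```

```text
c186 471 [441.2 111.5] [412.7  49.3] 49.6 z [  11.5   20.7   38.1 1104.7]
  bench z -0.4003023604291229
c248 455 [471.2  45.1] [356.7  49.1] 28.6 z [  12.9   21.4   40.3 1104.7]
  bench z -0.18557461702403089
c221 261 [449.   55.4] [335.6  48.6] 51.9 z [  10.2   16.1   30.2 1104.7]
  bench z -0.27086671868278245
bins 2845 [ 488.6 -192. ] [153.5 387. ] 29.6 z [  28.3   37.3   80.5 1104.7]
  > 60 613 ((473.30609130859375, -161.55435180664062), (104.3074951171875, 339.9400329589844), 38.73558807373047)
  > 70 439 ((473.3526611328125, -161.48736572265625), (104.08727264404297, 340.0093994140625), 38.79908752441406)
  > 74 375 ((473.3526611328125, -161.48736572265625), (104.08727264404297, 340.0093994140625), 38.79908752441406)
  bench z 0.08593842414143182
timer 875 [497.  -40.6] [ 78.7 334.9] 83.8 z [  14.2   19.6   24.5 1104.7]
  bench z -0.11557635018152723
loupe 310 [ 418.7 -230.8] [ 37.2 383.8] 23.1 z [   7.7   34.4   40.6 1104.7]
  bench z 0.2791145288571215
```

View pics/capc.png

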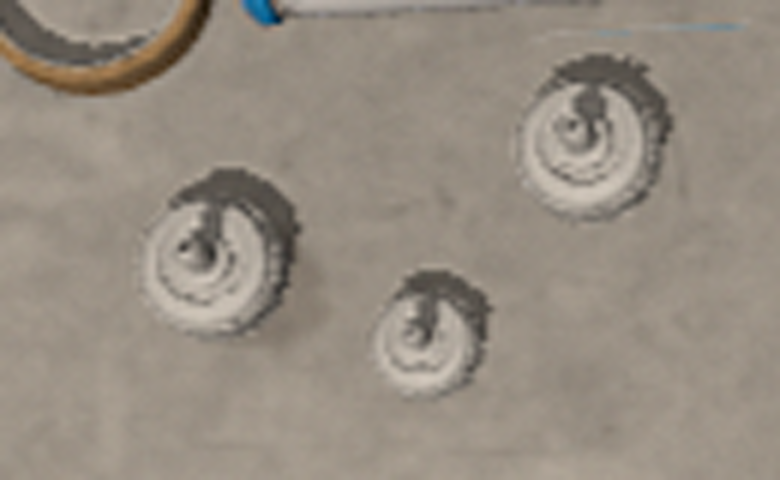

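View pics/binc.png

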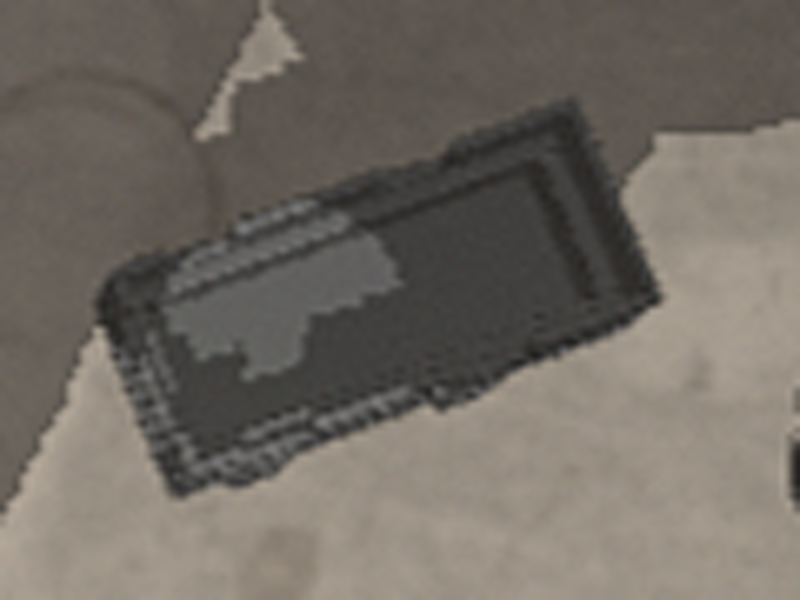

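The crop confirms the smallest cap is (221,245), with a skirt about 18 px wide against about 22–24 px for the other two. The bins' lower edge (front) looks to be the left end. The zero-depth pixels corrupted the fits, so I'll redo them with those filtered out.

```bash
python3 - <<'E'
from h import *
d=ld('top0');C=cloud(d)
def rect(Q): 
    r=cv2.minAreaRect(Q[:,:2].astype(np.float32)); return np.array(r[0]).round(1),np.array(r[1]).round(1),round(r[2],1)
for n,(u0,u1,v0,v1) in dict(c186=(165,208,212,252),c248=(232,266,195,230),c221=(208,236,232,262),bins=(365,470,210,290),timer=(300,350,190,240),loupe=(470,510,255,295)).items():
    P=C[v0:v1,u0:u1].reshape(-1,3);P=P[(P[:,2]<200)]
    Q=P[P[:,2]>8]
    print(n,len(Q),rect(Q),'z',np.percentile(Q[:,2],[5,50,95,100]).round(1))
    if n[0]=='c':
        T=Q[Q[:,2]>Q[:,2].max()-6]; S=Q[(Q[:,2]>13)]; print('  top',T.mean(0).round(1),len(T),cv2.minEnclosingCircle(S[:,:2].astype(np.float32)))
    if n=='bins':
        for lo in(60,70,75): print('  >',lo,rect(P[P[:,2]>lo]))
        T=P[P[:,2]>74]
        r=cv2.minAreaRect(T[:,:2].astype(np.float32)); B=cv2.boxPoints(r);print(B.round(1))
        c=np.array(r[0])
        # end heights
        e=[B[1]-B[0],B[2]-B[1]]; e=max(e,key=np.linalg.norm); e/=np.linalg.norm(e); w=np.array([-e[1],e[0]])
        s=(P[:,:2]-c)@e; t=(P[:,:2]-c)@w
        print('axis',e)
        for lo in range(-82,83,4):
            m=(s>=lo)&(s<lo+4)&(abs(t)<18)&(P[:,2]>8)
            m2=(s>=lo)&(s<lo+4)&(abs(t)<36)&(P[:,2]>8)
            if m.any(): print(lo,np.percentile(P[m][:,2],[50,100]).round(1), 'wall t>', [np.percentile(P[m2&k][:,2],90).round(1) if (m2&k).any() else 0 for k in (t>26,t<-26)])
E
python3 - <<'E'
from h import *
im=cv2.imread('pics/scene0.png')
cv2.imwrite('pics/binscene.png',cv2.resize(im[170:260,310:410],(800,720),interpolation=cv2.INTER_CUBIC)[:600])
E
```

```text
c186 456 (array([557.9, 249.6]), array([50.3, 49.4]), 67.1) z [13.6 20.7 34.4 48.8]
  top [556.9 247.3  45.2] 11 ((557.8176879882812, 249.41896057128906), 25.910869598388672)
c248 440 (array([604.1, 118.1]), array([49.7, 49.2]), 56.3) z [14.3 21.4 35.2 45.5]
  top [603.7 117.8  43.1] 16 ((604.0385131835938, 118.11190795898438), 25.37858009338379)
c221 251 (array([531.9, 171.5]), array([35.3, 36. ]), 42.8) z [10.5 16.1 23.9 34.2]
  top [532.6 171.1  32.3] 10 ((532.5136108398438, 171.9996337890625), 18.815343856811523)
bins 2810 (array([ 534.4, -225.6]), array([ 85.3, 158.4]), 21.4) z [28.4 37.1 80.2 85.4]
  > 60 (array([ 529.3, -231.8]), array([ 66.3, 150.9]), 22.3)
  > 70 (array([ 529.3, -231.8]), array([ 66.3, 150.9]), 22.3)
  > 75 (array([ 529.4, -231.9]), array([ 66.2, 150.7]), 22.3)
[[ 470.2 -174.8]
 [ 527.4 -314.2]
 [ 588.6 -289. ]
 [ 531.5 -149.6]]
axis [ 0.37937254 -0.92524403]
-78 [52.1 68.2] wall t> [np.float64(77.6), np.float64(78.9)]
-74 [62.9 67.2] wall t> [np.float64(80.4), np.float64(81.6)]
-70 [55.3 59.9] wall t> [np.float64(80.1), np.float64(79.8)]
-66 [54.5 56.1] wal
[... 1625 characters left out ...]
.9] wall t> [np.float64(80.4), np.float64(83.3)]
46 [31.2 35.3] wall t> [np.float64(81.2), np.float64(80.3)]
50 [30.9 34.4] wall t> [np.float64(81.5), np.float64(80.3)]
54 [31.1 35.4] wall t> [np.float64(80.5), np.float64(80.9)]
58 [31.4 33.9] wall t> [np.float64(79.6), np.float64(81.3)]
62 [40.  57.9] wall t> [np.float64(79.2), np.float64(81.3)]
66 [55.2 77.3] wall t> [np.float64(81.5), np.float64(78.7)]
70 [72.1 84.4] wall t> [np.float64(81.1), np.float64(81.1)]
74 [78.3 79.6] wall t> [np.float64(81.0), np.float64(77.9)]
timer 857 (array([616.7, -54.6]), array([80.6, 90.2]), 86.6) z [15.  19.6 24.2 36.1]
loupe 285 (array([ 486.2, -389.2]), array([36.8, 36. ]), 71.3) z [10.  34.9 40.3 42.3]
```

View pics/binscene.png

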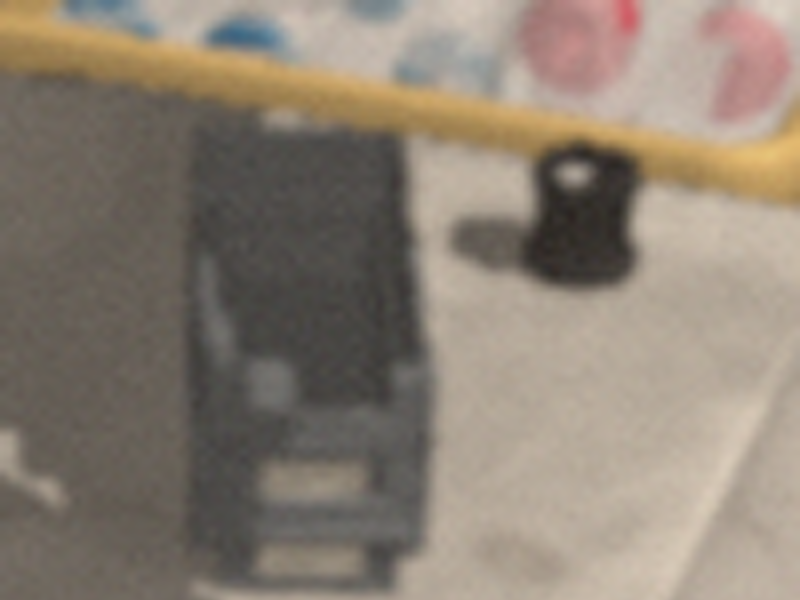

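View pics/wrist0.png

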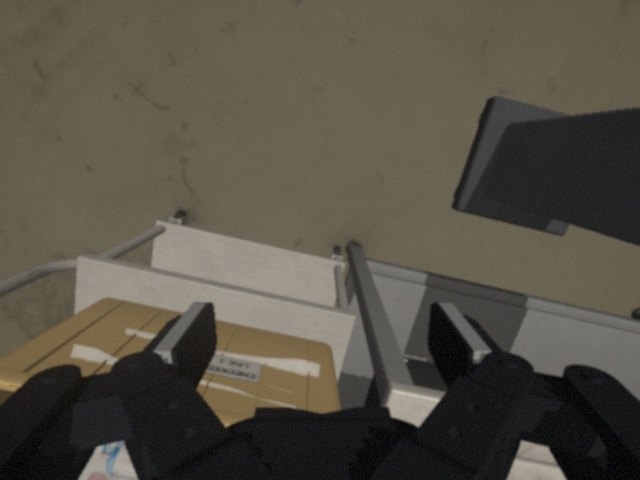

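Notches at own x = −24 and +46 confirm the front end points towards (501,−162). The smallest cap is 36 mm across and centred at about (532,171). Next I'll write a helper that turns target poses into move units, and check the bench's front edge.

```bash
cat > plan.py <<'E'
import sys
from h import *
from scipy.spatial.transform import Rotation as R
def plan(x,y,z,yaw):
    s=read_state(); r=R.from_quat(s['ee_rot']).as_matrix()
    d=r.T@(np.array([x,y,z])-s['position'])/250
    cur=np.degrees(np.arctan2(r[1,0],r[0,0])); dy=(yaw-cur+180)%360-180
    print('t',round(s['clock'],2),'pos',s['position'].round(1),'yaw',cur.round(2),'tilt',np.degrees(np.arccos(-r[2,2])).round(2),'j',s['joints'].round(2),'w',round(s['gripper_width'],1),'F',s['contact_force'].round(1))
    print('tx,ty,tz',d.round(4),'spin',round(-dy/45,4))
if len(sys.argv)>3: plan(*map(float,sys.argv[1:5]))
E
python3 plan.py 529.4 -231.9 180 112.3
python3 - <<'E'
from h import *
d=ld('top0')
for u,v in [(300,305),(300,312),(300,338),(400,300),(400,318),(400,340),(520,330)]: print(u,v,world(d,u,v).round(0))
E
```

```text
t 0.15 pos [ 144.7 -607.6  244.5] yaw -166.61 tilt 0.1 j [-1.08  0.39  0.01 -0.   -1.19 -0.26] w 85.7 F [ 0.3  0.1 -0.4]
tx,ty,tz [-1.8449  1.1052  0.2595] spin 1.802
300 305 [416.  -1.  -0.]
300 312 [402.  -2.  -7.]
300 338 [348.  -3.  -8.]
400 300 [ 432. -209.    2.]
400 318 [ 396. -211.  -13.]
400 340 [ 351. -211.  -14.]
520 330 [ 326.  -62. 1105.]
```

Emit:
play_rows:
  targets:
    - {"tx": -0.23,"ty": 0.14,"spin": 0.24,"gripper": -1}
    - {"tx": -0.46,"ty": 0.28,"spin": 0.48,"gripper": -1}
    - {"tx": -0.69,"ty": 0.41,"spin": 0.72,"gripper": -1}
    - {"tx": -0.92,"ty": 0.55,"spin": 0.9,"gripper": -1}
    - {"tx": -0.92,"ty": 0.55,"spin": 0.9,"gripper": -1}
    - {"tx": -0.92,"ty": 0.55,"spin": 0.9,"gripper": -1}

```text
invalid input
```

```bash
python3 plan.py 529.4 -231.9 150 112.3
```

```text
t 0.15 pos [ 144.7 -607.6  244.5] yaw -166.61 tilt 0.1 j [-1.08  0.39  0.01 -0.   -1.19 -0.26] w 85.7 F [ 0.3  0.1 -0.4]
tx,ty,tz [-1.8449  1.105   0.3795] spin 1.802
```

Emit:
play_rows:
  targets:
    - {"tx": -0.23,"ty": 0.14,"tz": 0,"spin": 0.24,"gripper": -1}
    - {"tx": -0.46,"ty": 0.28,"tz": 0,"spin": 0.48,"gripper": -1}
    - {"tx": -0.69,"ty": 0.41,"tz": 0,"spin": 0.72,"gripper": -1}
    - {"tx": -0.92,"ty": 0.55,"tz": 0,"spin": 0.9,"gripper": -1}
    - {"tx": -0.92,"ty": 0.55,"tz": 0,"spin": 0.9,"gripper": -1}
    - {"tx": -0.92,"ty": 0.55,"tz": 0,"spin": 0.9,"gripper": -1}

```text
clock: 0.9
position: [338.2, -419.2, 245.2]
ee_rot: [0.232, 0.973, 0.0, -0.0]
contact_force: [0.3, -0.5, -0.0]
gripper_width: 85.4
```

```bash
python3 plan.py 529.4 -231.9 150 112.3
```

```text
t 0.9 pos [ 338.2 -419.2  245.2] yaw 153.13 tilt 0.02 j [-0.59  0.24 -0.2  -0.   -1.13 -1.45] w 85.4 F [ 0.3 -0.5 -0. ]
tx,ty,tz [-0.3435  1.014   0.3812] spin 0.9072
```

Emit:
play_rows:
  targets:
    - {"tx": -0.09,"ty": 0.25,"tz": 0.0,"spin": 0.227,"gripper": -1}
    - {"tx": -0.17,"ty": 0.5,"tz": 0.05,"spin": 0.453,"gripper": -1}
    - {"tx": -0.26,"ty": 0.75,"tz": 0.15,"spin": 0.68,"gripper": -1}
    - {"tx": -0.3435,"ty": 0.999,"tz": 0.3,"spin": 0.907,"gripper": -1}
    - {"tx": -0.3435,"ty": 0.999,"tz": 0.38,"spin": 0.907,"gripper": -1}
    - {"tx": -0.3435,"ty": 0.999,"tz": 0.38,"spin": 0.907,"gripper": -1}
    - {"tx": -0.3435,"ty": 0.999,"tz": 0.38,"spin": 0.907,"gripper": -1}

```text
clock: 1.78
position: [526.8, -238.6, 150.6]
ee_rot: [0.559, 0.829, -0.0, 0.0]
contact_force: [-0.1, -0.1, 0.7]
gripper_width: 85.5
```

```bash
python3 plan.py 529.4 -231.9 67 112.3; python3 -c "
from h import *
snap('wrist','wrist1.png');snap('top','top1.png')"
```

```text
t 1.77 pos [ 526.8 -238.6  150.6] yaw 112.06 tilt 0.03 j [-0.15  0.39 -0.24  0.   -0.94 -2.61] w 85.5 F [-0.1 -0.1  0.7]
tx,ty,tz [0.0213 0.0198 0.3343] spin -0.0053
```

View pics/wrist1.png

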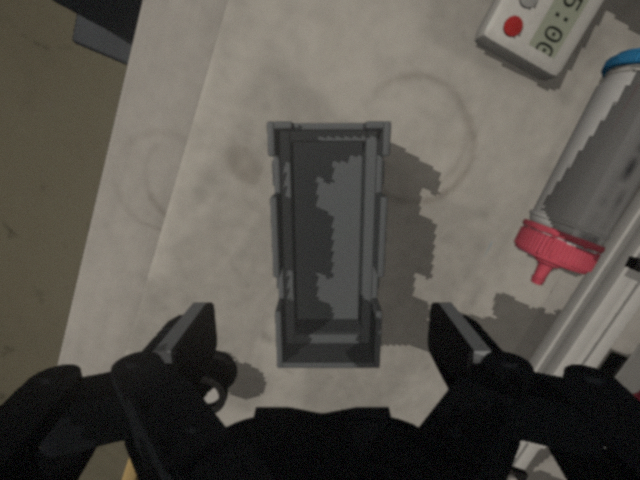

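The wrist view shows the nested bins from about (270,122) to (385,365), with the front (lowered pick edge) at the top of the picture. The fingers straddle the centre line. I'll cross-check the bin pose and fingertip height with the wrist depth.

```bash
cat >> h.py <<'E'
def rect(Q):
    r=cv2.minAreaRect(Q[:,:2].astype(np.float32)); return np.array(r[0]).round(1),np.array(r[1]).round(1),round(r[2],1)
E
python3 - <<'E'
from h import *
d=ld('wrist1');C=cloud(d)
P=C[110:385,260:395];m=(P[...,2]>75)&(P[...,2]<90)
print(rect(P[m]),np.median(P[m][:,2]))
P=C[260:370,150:500].reshape(-1,3);F=P[(P[:,2]>110)&(P[:,2]<260)]
print('finger zmin',np.percentile(F[:,2],[0,1,5,20,50]))
M=np.linalg.inv(d['world_to_cam']);print(M[:3,3])
d=ld('top1');C=cloud(d);P=C[205:295,365:470].reshape(-1,3)
m=(P[:,2]>75)&(P[:,2]<90);print('top',rect(P[m]))
E
```

```text
(array([ 527.5, -233. ]), array([ 66.2, 150.9]), 22.1) 80.34337997823238
finger zmin [149.0060054  151.56111687 154.78748768 162.06310326 173.54248742]
[ 500.75302118 -175.77060199  279.83604629]
top (array([ 529.6, -231.6]), array([ 66.7, 150.6]), 22.3)
```

The fingertips are 1 mm ahead of the TCP when open. The two cameras agree on the bin centre to within 2.5 mm, so I'll use (528.5, −232.3) and descend to TCP z = 61.

```bash
python3 plan.py 528.5 -232.3 61 112.2
```

```text
t 1.88 pos [ 526.9 -239.   151.6] yaw 112.0 tilt 0.13 j [-0.15  0.39 -0.24  0.   -0.94 -2.61] w 85.3 F [-0.3  0.2 -0.2]
tx,ty,tz [0.0229 0.0156 0.3624] spin -0.0045
```

Emit:
play_rows:
  targets:
    - {"tx": 0.022,"ty": 0.016,"tz": 0.0,"spin": -0.003,"gripper": -1}
    - {"tx": 0.022,"ty": 0.016,"tz": 0.12,"spin": -0.003,"gripper": -1}
    - {"tx": 0.022,"ty": 0.016,"tz": 0.24,"spin": -0.003,"gripper": -1}
    - {"tx": 0.022,"ty": 0.016,"tz": 0.32,"spin": -0.003,"gripper": -1}
    - {"tx": 0.022,"ty": 0.016,"tz": 0.36,"spin": -0.003,"gripper": -1}
    - {"tx": 0.022,"ty": 0.016,"tz": 0.36,"spin": -0.003,"gripper": -1}
    - {"tx": 0.022,"ty": 0.016,"tz": 0.36,"spin": -0.003,"gripper": -1}

```text
clock: 2.75
position: [529.3, -231.4, 61.5]
ee_rot: [0.558, 0.83, 0.0, 0.001]
contact_force: [0.4, 0.9, 0.1]
gripper_width: 85.3
```

```bash
python3 plan.py 528.5 -232.3 61 112.2
```

```text
t 2.75 pos [ 529.3 -231.4   61.5] yaw 112.22 tilt 0.13 j [-0.13  0.5  -0.33  0.   -0.74 -2.62] w 85.3 F [0.4 0.9 0.1]
tx,ty,tz [-0.0023 -0.0045  0.0018] spin 0.0005
```

Emit:
play_rows:
  targets:
    - {"tx": 0,"ty": 0,"tz": 0,"spin": 0,"gripper": -0.4}
    - {"tx": 0,"ty": 0,"tz": 0,"spin": 0,"gripper": 0}
    - {"tx": 0,"ty": 0,"tz": 0,"spin": 0,"gripper": 0.2}
    - {"tx": 0,"ty": 0,"tz": 0,"spin": 0,"gripper": 0.2}
    - {"tx": 0,"ty": 0,"tz": 0,"spin": 0,"gripper": 0.2}
    - {"tx": 0,"ty": 0,"tz": -0.03,"spin": 0,"gripper": 0.2}
    - {"tx": 0,"ty": 0,"tz": -0.08,"spin": 0,"gripper": 0.2}
    - {"tx": 0,"ty": 0,"tz": -0.16,"spin": 0,"gripper": 0.2}
    - {"tx": 0,"ty": 0,"tz": -0.28,"spin": 0,"gripper": 0.2}
    - {"tx": 0,"ty": 0,"tz": -0.4,"spin": 0,"gripper": 0.2}
    - {"tx": 0,"ty": 0,"tz": -0.4,"spin": 0,"gripper": 0.2}
    - {"tx": 0,"ty": 0,"tz": -0.4,"spin": 0,"gripper": 0.2}

```text
clock: 4.25
position: [527.8, -230.8, 159.6]
ee_rot: [0.558, 0.83, -0.0, -0.001]
contact_force: [-0.6, -0.2, -2.2]
gripper_width: 65.1
```

```bash
python3 plan.py 490 10 161 112.2; python3 -c "
from h import *
snap('wrist','wrist2.png');snap('top','top2.png');snap('scene','scene2.png')"
```

```text
t 4.25 pos [ 527.8 -230.8  159.6] yaw 112.19 tilt 0.09 j [-0.13  0.38 -0.23 -0.   -0.96 -2.62] w 65.1 F [-0.6 -0.2 -2.2]
tx,ty,tz [ 0.9491  0.2239 -0.0045] spin -0.0003
```

View pics/wrist2.png

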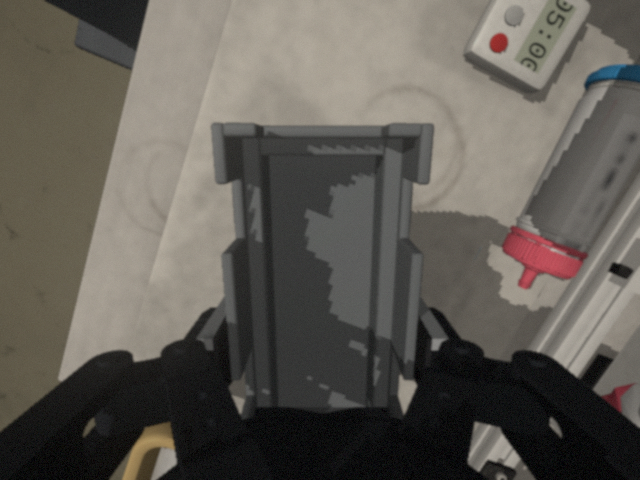

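View pics/scene2.png

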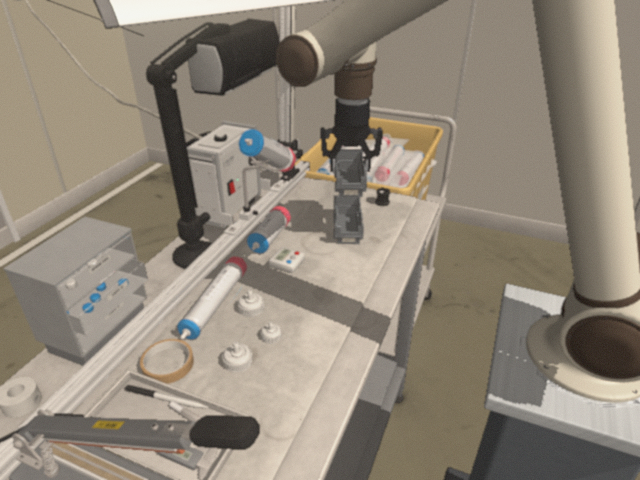

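Scene view: the upper bin hangs in the gripper at (350,170) and the lower bin has stayed at (347,217). Joint 6 would hit its limit at the same yaw, so I'll set it aside at (500,30), yaw about 125°.

```bash
python3 plan.py 500 30 34 125.2;  python3 - <<'E'
from h import *
d=ld('top2');C=cloud(d);P=C[190:242,302:348].reshape(-1,3)
m=(P[:,2]>16)&(P[:,2]<26);print('timer',rect(P[m]))
E
```

```text
t 4.4 pos [ 527.8 -231.   159. ] yaw 112.2 tilt 0.16 j [-0.13  0.38 -0.23 -0.   -0.96 -2.62] w 65.2 F [-0.6 -0.3 -1.8]
tx,ty,tz [1.0077 0.2928 0.5008] spin -0.2888
timer (array([0., 0.]), array([0., 0.]), 0.0)
```

Emit:
play_rows:
  targets:
    - {"tx": 0.05,"ty": 0.01,"tz": 0,"spin": -0.02,"gripper": 0.2}
    - {"tx": 0.17,"ty": 0.05,"tz": 0,"spin": -0.06,"gripper": 0.2}
    - {"tx": 0.33,"ty": 0.1,"tz": 0,"spin": -0.11,"gripper": 0.2}
    - {"tx": 0.5,"ty": 0.15,"tz": 0,"spin": -0.17,"gripper": 0.2}
    - {"tx": 0.67,"ty": 0.2,"tz": 0,"spin": -0.23,"gripper": 0.2}
    - {"tx": 0.83,"ty": 0.25,"tz": 0,"spin": -0.27,"gripper": 0.2}
    - {"tx": 0.94,"ty": 0.28,"tz": 0,"spin": -0.289,"gripper": 0.2}
    - {"tx": 1.0,"ty": 0.293,"tz": 0,"spin": -0.289,"gripper": 0.2}
    - {"tx": 1.0,"ty": 0.293,"tz": 0.1,"spin": -0.289,"gripper": 0.2}
    - {"tx": 1.0,"ty": 0.293,"tz": 0.25,"spin": -0.289,"gripper": 0.2}
    - {"tx": 1.0,"ty": 0.293,"tz": 0.38,"spin": -0.289,"gripper": 0.2}
    - {"tx": 1.0,"ty": 0.293,"tz": 0.44,"spin": -0.289,"gripper": 0.2}

```text
clock: 5.9
position: [500.5, 27.4, 48.3]
ee_rot: [0.46, 0.888, -0.001, -0.001]
contact_force: [-0.8, 0.2, -0.4]
gripper_width: 65.3
```

```bash
python3 plan.py 500 30 34 125.2
```

```text
t 5.9 pos [500.5  27.4  48.3] yaw 125.18 tilt 0.22 j [ 0.38  0.42 -0.53 -0.   -0.62 -2.91] w 65.3 F [-0.8  0.2 -0.4]
tx,ty,tz [0.0096 0.0045 0.0573] spin -0.0005
```

Emit:
play_rows:
  targets:
    - {"tx": 0,"ty": 0,"tz": 0.03,"spin": 0,"gripper": 0.2}
    - {"tx": 0,"ty": 0,"tz": 0.05,"spin": 0,"gripper": 0.2}
    - {"tx": 0,"ty": 0,"tz": 0.057,"spin": 0,"gripper": 0.2}
    - {"tx": 0,"ty": 0,"tz": 0.057,"spin": 0,"gripper": 0.2}
    - {"tx": 0,"ty": 0,"tz": 0.057,"spin": 0,"gripper": 0.2}

```text
clock: 6.52
position: [502.2, 28.1, 36.5]
ee_rot: [0.46, 0.888, 0.0, 0.0]
contact_force: [0.0, 0.2, -1.5]
gripper_width: 65.1
```

```bash
python3 plan.py 500 30 34 125.2
```

```text
t 6.53 pos [502.2  28.1  36.5] yaw 125.22 tilt 0.06 j [ 0.38  0.44 -0.54  0.   -0.59 -2.91] w 65.1 F [ 0.   0.2 -1.5]
tx,ty,tz [ 0.0111 -0.0027  0.0102] spin 0.0005
```

Emit:
play_rows:
  targets:
    - {"tx": 0,"ty": 0,"tz": 0.01,"spin": 0,"gripper": 0.2}
    - {"tx": 0,"ty": 0,"tz": 0.012,"spin": 0,"gripper": 0.2}
    - {"tx": 0,"ty": 0,"tz": 0.012,"spin": 0,"gripper": 0.2}

```text
clock: 6.9
position: [502.1, 28.1, 33.6]
ee_rot: [0.46, 0.888, 0.0, 0.0]
contact_force: [-1.6, -0.8, 4.1]
gripper_width: 65.3
```

```bash
python3 plan.py 500 30 34 125.2
```

```text
t 6.9 pos [502.1  28.1  33.6] yaw 125.23 tilt 0.04 j [ 0.38  0.45 -0.54  0.   -0.58 -2.91] w 65.3 F [-1.6 -0.8  4.1]
tx,ty,tz [ 0.011  -0.0025 -0.0018] spin 0.0006
```

Emit:
play_rows:
  targets:
    - {"tx": 0,"ty": 0,"tz": 0,"spin": 0,"gripper": -0.8}
    - {"tx": 0,"ty": 0,"tz": 0,"spin": 0,"gripper": -1}
    - {"tx": 0,"ty": 0,"tz": 0,"spin": 0,"gripper": -1}
    - {"tx": 0,"ty": 0,"tz": -0.04,"spin": 0,"gripper": -1}
    - {"tx": 0,"ty": 0,"tz": -0.15,"spin": 0,"gripper": -1}
    - {"tx": 0,"ty": 0,"tz": -0.3,"spin": 0,"gripper": -1}
    - {"tx": 0,"ty": 0,"tz": -0.45,"spin": 0,"gripper": -1}
    - {"tx": 0,"ty": 0,"tz": -0.45,"spin": 0,"gripper": -1}

```text
clock: 7.9
position: [503.9, 28.6, 149.4]
ee_rot: [0.46, 0.888, 0.003, 0.003]
contact_force: [-0.1, 0.4, -1.4]
gripper_width: 85.4
```

```bash
python3 plan.py 532.4 171.3 120 202.2; python3 - <<'E'
from h import *
d=snap('top','top3.png');C=cloud(d)
M=lambda P,a,b:P[(P[:,2]>a)&(P[:,2]<b)]
P=C.reshape(-1,3)
P=P[np.isfinite(P).all(1)]
Q=P[(abs(P[:,0]-502)<90)&(abs(P[:,1]-28)<95)]
print('upper',rect(M(Q,47,58)))
Q=P[(abs(P[:,0]-529)<80)&(abs(P[:,1]+232)<90)]
print('lower',rect(M(Q,47,58)))
d=snap('wrist','wrist3.png');C=cloud(d)
P=C.reshape(-1,3);Q=P[(abs(P[:,0]-502)<80)&(abs(P[:,1]-28)<90)]
print('upper wrist',rect(M(Q,47,58)))
E
```

```text
t 7.9 pos [503.9  28.6 149.4] yaw 125.26 tilt 0.48 j [ 0.38  0.27 -0.42  0.   -0.86 -2.91] w 85.4 F [-0.1  0.4 -1.4]
tx,ty,tz [0.4006 0.4214 0.1199] spin -1.7099
upper (array([503.3,  27.9]), array([ 66.9, 149.8]), 35.0)
lower (array([ 529.3, -231.4]), array([ 66.7, 150.9]), 22.1)
upper wrist (array([501.4,  27. ]), array([ 66.2, 150.1]), 35.0)
```

View pics/top3.png

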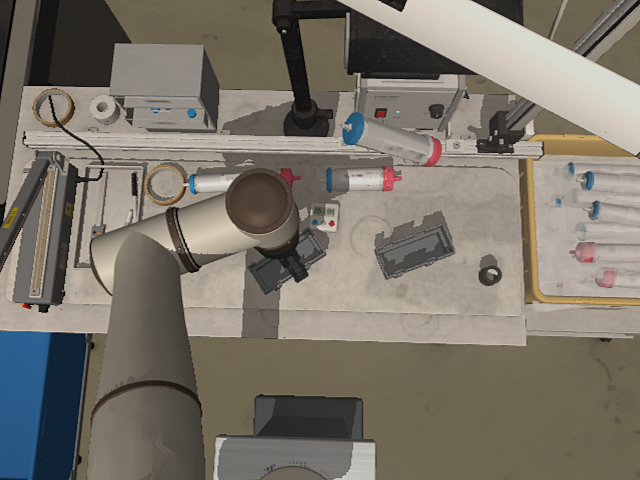

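View pics/wrist3.png

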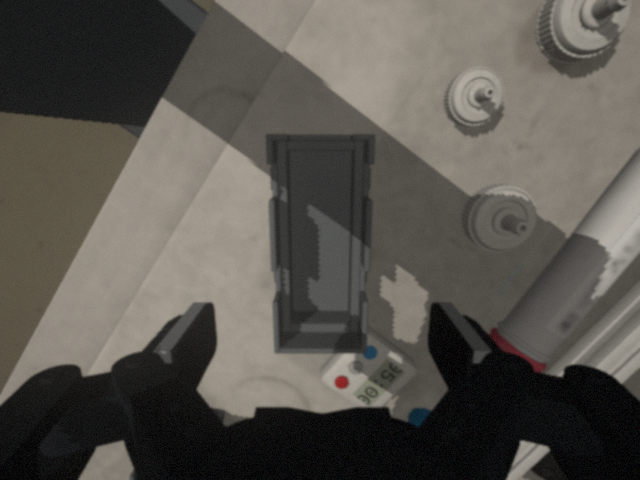

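The top view shows the upper bin standing aside at (287,262) and the lower bin at (416,250). The timer at (325,217) is untouched. Now for the cap.

Emit:
play_rows:
  targets:
    - {"tx": 0.1,"ty": 0.1,"tz": 0,"spin": -0.2,"gripper": -1}
    - {"tx": 0.2,"ty": 0.2,"tz": 0,"spin": -0.4,"gripper": -1}
    - {"tx": 0.3,"ty": 0.3,"tz": 0,"spin": -0.6,"gripper": -1}
    - {"tx": 0.4,"ty": 0.42,"tz": 0,"spin": -0.8,"gripper": -1}
    - {"tx": 0.4,"ty": 0.42,"tz": 0,"spin": -1,"gripper": -1}
    - {"tx": 0.4,"ty": 0.42,"tz": 0,"spin": -1,"gripper": -1}

```text
clock: 8.75
position: [529.2, 170.2, 144.1]
ee_rot: [0.086, 0.996, -0.001, -0.001]
contact_force: [-0.3, -0.3, 0.1]
gripper_width: 85.4
```

Emit:
play_rows:
  targets:
    - {"tx": 0,"ty": 0,"tz": 0,"spin": -0.2,"gripper": -1}
    - {"tx": 0,"ty": 0,"tz": 0,"spin": -0.4,"gripper": -1}
    - {"tx": 0,"ty": 0,"tz": 0,"spin": -0.6,"gripper": -1}
    - {"tx": 0,"ty": 0,"tz": 0,"spin": -0.71,"gripper": -1}
    - {"tx": 0,"ty": 0,"tz": 0,"spin": -0.71,"gripper": -1}
    - {"tx": 0,"ty": 0,"tz": 0,"spin": -0.71,"gripper": -1}

```text
clock: 9.5
position: [529.8, 169.8, 145.2]
ee_rot: [-0.191, 0.982, -0.0, -0.0]
contact_force: [-0.3, 0.9, 0.2]
gripper_width: 85.5
```

```bash
python3 - <<'E'
from h import *
d=snap('wrist','wrist4.png');C=cloud(d);P=C.reshape(-1,3)
Q=P[(abs(P[:,0]-532)<30)&(abs(P[:,1]-171)<30)]
for a,b in((11,20),(26,38)):
    q=Q[(Q[:,2]>a)&(Q[:,2]<b)]; print(a,len(q),rect(q),cv2.minEnclosingCircle(q[:,:2].astype(np.float32)))
E
python3 plan.py 532.4 171.3 18 202.2
```

```text
11 1662 (array([531.1, 171. ]), array([37.4, 37.4]), 58.5) ((531.3237915039062, 170.76939392089844), 19.184659957885742)
26 117 (array([530.9, 170.6]), array([7.3, 8. ]), 49.0) ((531.1805419921875, 170.81341552734375), 4.24983024597168)
t 9.55 pos [529.8 169.9 145.3] yaw -157.96 tilt 0.03 j [ 0.6   0.36 -0.3  -0.   -0.91 -1.79] w 85.4 F [-0.7  0.2 -0.1]
tx,ty,tz [-0.012   0.0011  0.5093] spin -0.0035
```

View pics/wrist4.png

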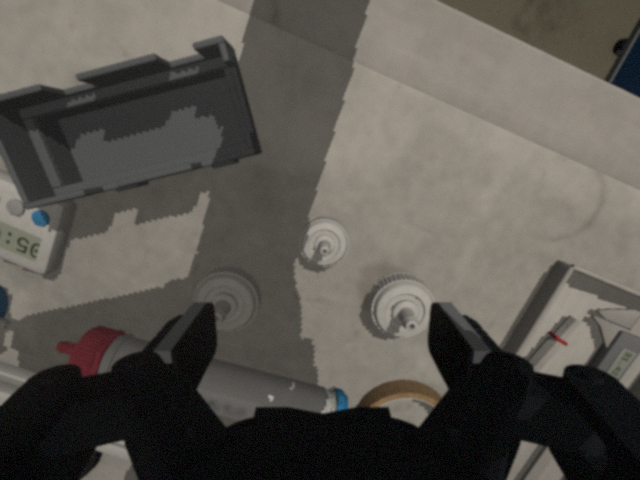

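The smallest cap (37 mm measured) is at (325,242), centred between the jaws, with the larger caps clear at (228,300) and (403,305). I'll descend with the jaws partly open.

Emit:
play_rows:
  targets:
    - {"tx": -0.009,"ty": 0.001,"tz": 0.1,"spin": 0,"gripper": -0.5}
    - {"tx": -0.009,"ty": 0.001,"tz": 0.25,"spin": 0,"gripper": -0.5}
    - {"tx": -0.009,"ty": 0.001,"tz": 0.4,"spin": 0,"gripper": -0.5}
    - {"tx": -0.009,"ty": 0.001,"tz": 0.48,"spin": 0,"gripper": -0.5}
    - {"tx": -0.009,"ty": 0.001,"tz": 0.52,"spin": 0,"gripper": -0.5}
    - {"tx": -0.009,"ty": 0.001,"tz": 0.52,"spin": 0,"gripper": -0.5}
    - {"tx": -0.009,"ty": 0.001,"tz": 0.52,"spin": 0,"gripper": -0.5}

```text
clock: 10.42
position: [532.6, 171.8, 16.6]
ee_rot: [-0.192, 0.981, 0.0, 0.001]
contact_force: [0.8, -0.2, -0.2]
gripper_width: 64.5
```

```bash
python3 plan.py 531.7 171.1 14 202.2
```

```text
t 10.43 pos [532.6 171.8  16.6] yaw -157.83 tilt 0.11 j [ 0.6   0.54 -0.41  0.   -0.61 -1.79] w 64.5 F [ 0.8 -0.2 -0.2]
tx,ty,tz [ 0.0045 -0.001   0.0102] spin -0.0006
```

Emit:
play_rows:
  targets:
    - {"tx": 0.002,"ty": 0,"tz": 0.012,"spin": 0,"gripper": -0.5}
    - {"tx": 0.002,"ty": 0,"tz": 0.012,"spin": 0,"gripper": 0}
    - {"tx": 0.002,"ty": 0,"tz": 0.012,"spin": 0,"gripper": 0.6}
    - {"tx": 0.002,"ty": 0,"tz": 0.012,"spin": 0,"gripper": 0.6}
    - {"tx": 0.002,"ty": 0,"tz": 0.012,"spin": 0,"gripper": 0.6}
    - {"tx": 0.002,"ty": 0,"tz": 0.012,"spin": 0,"gripper": 0.6}
    - {"tx": 0,"ty": 0,"tz": -0.05,"spin": 0,"gripper": 0.6}
    - {"tx": 0,"ty": 0,"tz": -0.2,"spin": 0,"gripper": 0.6}
    - {"tx": 0,"ty": 0,"tz": -0.35,"spin": 0,"gripper": 0.6}
    - {"tx": 0,"ty": 0,"tz": -0.44,"spin": 0,"gripper": 0.6}
    - {"tx": 0,"ty": 0,"tz": -0.44,"spin": 0,"gripper": 0.6}

```text
clock: 11.8
position: [533.0, 172.0, 128.2]
ee_rot: [-0.192, 0.981, 0.001, 0.003]
contact_force: [0.2, -0.4, -0.5]
gripper_width: 33.3
```

```bash
python3 plan.py 528.8 -231.9 126 202.2; python3 -c "
from h import *
snap('wrist','wrist5.png')"
```

```text
t 11.8 pos [533.  172.  128.2] yaw -157.82 tilt 0.31 j [ 0.6   0.39 -0.31  0.   -0.86 -1.79] w 33.3 F [ 0.2 -0.4 -0.5]
tx,ty,tz [ 0.6255 -1.4898  0.004 ] spin -0.0005
```

View pics/wrist5.png

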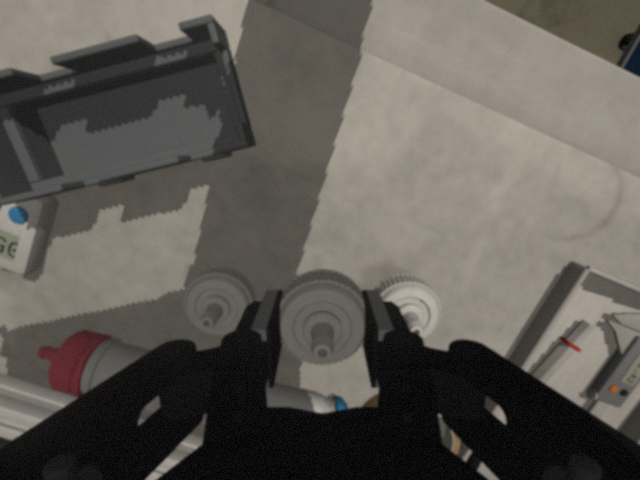

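The cap is held upright at (322,325). I'll carry it over the lower bin.

Emit:
play_rows:
  targets:
    - {"tx": 0.05,"ty": -0.1,"tz": 0,"spin": 0,"gripper": 0.6}
    - {"tx": 0.12,"ty": -0.28,"tz": 0,"spin": 0,"gripper": 0.6}
    - {"tx": 0.2,"ty": -0.47,"tz": 0,"spin": 0,"gripper": 0.6}
    - {"tx": 0.28,"ty": -0.66,"tz": 0,"spin": 0,"gripper": 0.6}
    - {"tx": 0.34,"ty": -0.8,"tz": 0,"spin": 0,"gripper": 0.6}
    - {"tx": 0.34,"ty": -0.8,"tz": 0,"spin": 0,"gripper": 0.6}

```text
clock: 12.6
position: [527.4, -48.2, 124.1]
ee_rot: [-0.19, 0.982, 0.0, -0.002]
contact_force: [0.4, -0.4, -0.3]
gripper_width: 33.4
```

Emit:
play_rows:
  targets:
    - {"tx": 0.05,"ty": -0.1,"tz": 0,"spin": 0,"gripper": 0.6}
    - {"tx": 0.12,"ty": -0.28,"tz": 0,"spin": 0,"gripper": 0.6}
    - {"tx": 0.2,"ty": -0.47,"tz": 0,"spin": 0,"gripper": 0.6}
    - {"tx": 0.27,"ty": -0.62,"tz": 0,"spin": 0,"gripper": 0.6}
    - {"tx": 0.285,"ty": -0.69,"tz": 0,"spin": 0,"gripper": 0.6}
    - {"tx": 0.285,"ty": -0.69,"tz": 0,"spin": 0,"gripper": 0.6}
    - {"tx": 0.285,"ty": -0.69,"tz": 0,"spin": 0,"gripper": 0.6}

```text
clock: 13.48
position: [527.9, -231.4, 125.1]
ee_rot: [-0.193, 0.981, 0.0, -0.0]
contact_force: [-0.4, 0.4, 0.8]
gripper_width: 33.2
```

```bash
python3 plan.py 528.8 -231.9 24 202.2; python3 -c "
from h import *
snap('wrist','wrist6.png')"
```

```text
t 13.47 pos [ 527.9 -231.4  125.1] yaw -157.76 tilt 0.06 j [-0.13  0.42 -0.27 -0.   -0.88 -1.05] w 33.2 F [-0.4  0.4  0.8]
tx,ty,tz [-0.0029 -0.0036  0.4046] spin 0.0008
```

View pics/wrist6.png

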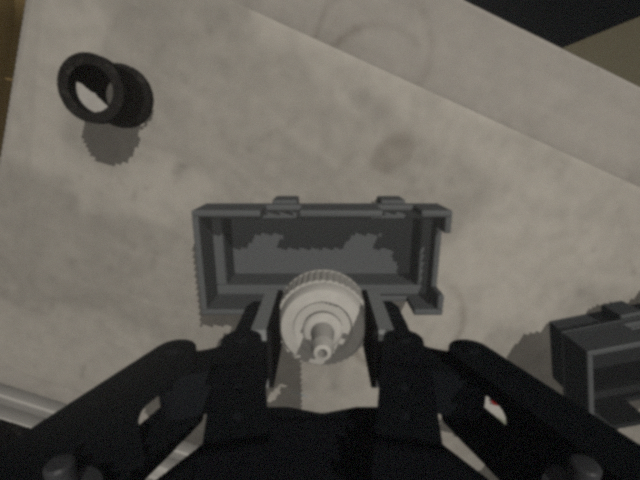

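Emit:
play_rows:
  targets:
    - {"tx": -0.003,"ty": -0.003,"tz": 0.08,"spin": 0,"gripper": 0.6}
    - {"tx": -0.003,"ty": -0.003,"tz": 0.2,"spin": 0,"gripper": 0.6}
    - {"tx": -0.003,"ty": -0.003,"tz": 0.3,"spin": 0,"gripper": 0.6}
    - {"tx": -0.003,"ty": -0.003,"tz": 0.37,"spin": 0,"gripper": 0.6}
    - {"tx": -0.003,"ty": -0.003,"tz": 0.4,"spin": 0,"gripper": 0.6}
    - {"tx": -0.003,"ty": -0.003,"tz": 0.41,"spin": 0,"gripper": 0.6}
    - {"tx": -0.003,"ty": -0.003,"tz": 0.41,"spin": 0,"gripper": 0.6}

```text
clock: 14.4
position: [529.3, -232.8, 23.6]
ee_rot: [-0.193, 0.981, -0.0, 0.0]
contact_force: [0.8, -0.1, -0.3]
gripper_width: 33.2
```

```bash
python3 plan.py 528.8 -231.9 20 202.2
```

```text
t 14.4 pos [ 529.3 -232.8   23.6] yaw -157.8 tilt 0.06 j [-0.13  0.55 -0.36  0.   -0.66 -1.05] w 33.2 F [ 0.8 -0.1 -0.3]
tx,ty,tz [0.0004 0.0041 0.0145] spin -0.0
```

Emit:
play_rows:
  targets:
    - {"tx": 0,"ty": 0,"tz": 0.012,"spin": 0,"gripper": 0.6}
    - {"tx": 0,"ty": 0,"tz": 0.012,"spin": 0,"gripper": 0.3}
    - {"tx": 0,"ty": 0,"tz": 0.012,"spin": 0,"gripper": 0}
    - {"tx": 0,"ty": 0,"tz": 0.012,"spin": 0,"gripper": -0.3}
    - {"tx": 0,"ty": 0,"tz": 0.012,"spin": 0,"gripper": -0.3}
    - {"tx": 0,"ty": 0,"tz": 0.012,"spin": 0,"gripper": -0.3}
    - {"tx": 0,"ty": 0,"tz": -0.05,"spin": 0,"gripper": -0.3}
    - {"tx": 0,"ty": 0,"tz": -0.2,"spin": 0,"gripper": -0.3}
    - {"tx": 0,"ty": 0,"tz": -0.4,"spin": 0,"gripper": -1}
    - {"tx": 0,"ty": 0,"tz": -0.5,"spin": 0,"gripper": -1}
    - {"tx": 0,"ty": 0,"tz": -0.5,"spin": 0,"gripper": -1}
    - {"tx": 0,"ty": 0,"tz": -0.5,"spin": 0,"gripper": -1}

```text
clock: 15.9
position: [528.2, -232.8, 147.8]
ee_rot: [-0.192, 0.981, 0.0, -0.0]
contact_force: [-0.9, 0.1, 0.9]
gripper_width: 85.3
```

```bash
python3 plan.py 502.1 28.1 150 125.2; python3 -c "
from h import *
snap('wrist','wrist7.png')"
```

```text
t 15.9 pos [ 528.2 -232.8  147.8] yaw -157.85 tilt 0.05 j [-0.13  0.39 -0.25 -0.   -0.93 -1.05] w 85.3 F [-0.9  0.1  0.9]
tx,ty,tz [-0.2969  1.0058 -0.0081] spin 1.7101
```

View pics/wrist7.png

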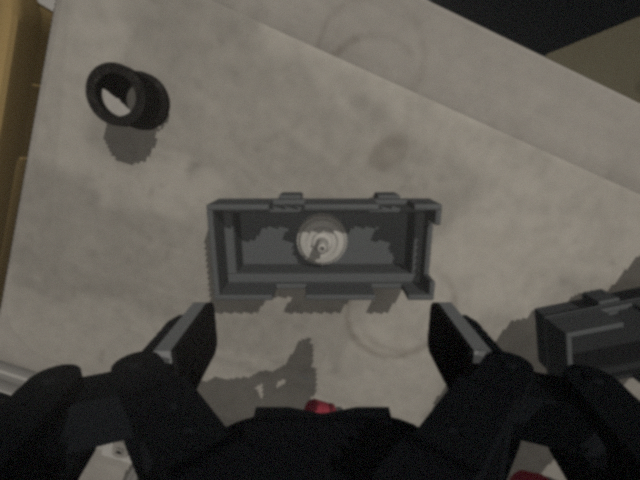

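The cap stands upright in the lower bin at (322,240). Now I'll go back for the upper bin.

Emit:
play_rows:
  targets:
    - {"tx": -0.07,"ty": 0.2,"tz": 0,"spin": 0.2,"gripper": -1}
    - {"tx": -0.14,"ty": 0.4,"tz": 0,"spin": 0.4,"gripper": -1}
    - {"tx": -0.2,"ty": 0.6,"tz": 0,"spin": 0.6,"gripper": -1}
    - {"tx": -0.26,"ty": 0.8,"tz": 0,"spin": 0.8,"gripper": -1}
    - {"tx": -0.297,"ty": 1,"tz": 0,"spin": 1,"gripper": -1}
    - {"tx": -0.297,"ty": 1,"tz": 0,"spin": 1,"gripper": -1}
    - {"tx": -0.297,"ty": 1,"tz": 0,"spin": 1,"gripper": -1}

```text
clock: 16.82
position: [502.8, 26.4, 147.2]
ee_rot: [0.197, 0.98, -0.001, -0.001]
contact_force: [-0.1, -1.2, 0.4]
gripper_width: 85.6
```

Emit:
play_rows:
  targets:
    - {"tx": 0,"ty": 0,"tz": 0,"spin": 0.2,"gripper": -1}
    - {"tx": 0,"ty": 0,"tz": 0,"spin": 0.4,"gripper": -1}
    - {"tx": 0,"ty": 0,"tz": 0,"spin": 0.6,"gripper": -1}
    - {"tx": 0,"ty": 0,"tz": 0,"spin": 0.71,"gripper": -1}
    - {"tx": 0,"ty": 0,"tz": 0,"spin": 0.71,"gripper": -1}
    - {"tx": 0,"ty": 0,"tz": 0,"spin": 0.71,"gripper": -1}

```text
clock: 17.58
position: [503.2, 25.7, 147.8]
ee_rot: [0.46, 0.888, -0.0, -0.0]
contact_force: [0.1, 0.6, 0.7]
gripper_width: 85.6
```

```bash
python3 plan.py 502.1 28.1 33.6 125.2; python3 - <<'E'
from h import *
d=snap('top','top8.png');C=cloud(d);P=C.reshape(-1,3)
M=lambda P,a,b:P[(P[:,2]>a)&(P[:,2]<b)]
Q=P[(abs(P[:,0]-502)<90)&(abs(P[:,1]-28)<95)];print('upper',rect(M(Q,47,58)))
Q=P[(abs(P[:,0]-529)<80)&(abs(P[:,1]+232)<90)];print('lower',rect(M(Q,47,58)))
d=snap('wrist','wrist8.png');P=cloud(d).reshape(-1,3);Q=P[(abs(P[:,0]-502)<80)&(abs(P[:,1]-28)<90)]
print('upper wrist',rect(M(Q,47,58)))
E
```

```text
t 17.57 pos [503.2  25.7 147.8] yaw 125.22 tilt 0.04 j [ 0.37  0.28 -0.42  0.   -0.87 -2.9 ] w 85.6 F [0.1 0.6 0.7]
tx,ty,tz [0.0105 0.0023 0.4566] spin 0.0004
upper (array([503. ,  27.7]), array([ 66.2, 149.7]), 35.0)
lower (array([ 529.5, -232. ]), array([ 66.5, 151. ]), 22.4)
upper wrist (array([501.4,  27.1]), array([ 66.3, 150.1]), 35.1)
```

Emit:
play_rows:
  targets:
    - {"tx": 0.01,"ty": 0.002,"tz": 0.0,"spin": 0,"gripper": -1}
    - {"tx": 0.01,"ty": 0.002,"tz": 0.12,"spin": 0,"gripper": -1}
    - {"tx": 0.01,"ty": 0.002,"tz": 0.27,"spin": 0,"gripper": -1}
    - {"tx": 0.01,"ty": 0.002,"tz": 0.38,"spin": 0,"gripper": -1}
    - {"tx": 0.01,"ty": 0.002,"tz": 0.44,"spin": 0,"gripper": -1}
    - {"tx": 0.01,"ty": 0.002,"tz": 0.455,"spin": 0,"gripper": -1}
    - {"tx": 0.01,"ty": 0.002,"tz": 0.455,"spin": 0,"gripper": -1}
    - {"tx": 0.01,"ty": 0.002,"tz": 0.455,"spin": 0,"gripper": -1}

```text
clock: 18.68
position: [502.8, 29.1, 35.1]
ee_rot: [0.46, 0.888, 0.001, 0.001]
contact_force: [0.1, -0.0, 0.5]
gripper_width: 85.4
```

```bash
python3 plan.py 502.1 28.1 33.6 125.2
```

```text
t 18.68 pos [502.8  29.1  35.1] yaw 125.24 tilt 0.1 j [ 0.38  0.45 -0.54  0.   -0.58 -2.91] w 85.4 F [ 0.1 -0.   0.5]
tx,ty,tz [-0.0018 -0.0047  0.0061] spin 0.0009
```

Emit:
play_rows:
  targets:
    - {"tx": 0,"ty": -0.003,"tz": 0,"spin": 0,"gripper": -0.4}
    - {"tx": 0,"ty": -0.003,"tz": 0,"spin": 0,"gripper": 0.2}
    - {"tx": 0,"ty": -0.003,"tz": 0,"spin": 0,"gripper": 0.2}
    - {"tx": 0,"ty": -0.003,"tz": 0,"spin": 0,"gripper": 0.2}
    - {"tx": 0,"ty": -0.003,"tz": 0,"spin": 0,"gripper": 0.2}

```text
clock: 19.3
position: [502.0, 28.6, 35.3]
ee_rot: [0.46, 0.888, 0.0, 0.001]
contact_force: [-1.5, 0.7, 6.3]
gripper_width: 65.2
```

```bash
python3 plan.py 502.1 28.1 33.6 125.2; python3 - <<'E'
from h import *
d=snap('top','top9.png');C=cloud(d);P=C.reshape(-1,3)
M=lambda P,a,b:P[(P[:,2]>a)&(P[:,2]<b)]
Q=P[(abs(P[:,0]-502)<90)&(abs(P[:,1]-28)<95)];print('upper',rect(M(Q,47,56)))
E
```

```text
t 19.3 pos [502.   28.6  35.3] yaw 125.24 tilt 0.08 j [ 0.38  0.45 -0.54  0.   -0.58 -2.91] w 65.2 F [-1.5  0.7  6.3]
tx,ty,tz [-0.0018 -0.001   0.0066] spin 0.0009
upper (array([503.3,  27.8]), array([ 65.9, 149.7]), 35.0)
```

Emit:
play_rows:
  targets:
    - {"tx": 0,"ty": 0,"tz": -0.03,"spin": 0,"gripper": 0.2}
    - {"tx": 0,"ty": 0,"tz": -0.1,"spin": 0,"gripper": 0.2}
    - {"tx": 0,"ty": 0,"tz": -0.22,"spin": 0,"gripper": 0.2}
    - {"tx": 0,"ty": 0,"tz": -0.36,"spin": -0.05,"gripper": 0.2}
    - {"tx": 0,"ty": 0,"tz": -0.46,"spin": -0.15,"gripper": 0.2}
    - {"tx": 0,"ty": 0,"tz": -0.5,"spin": -0.3,"gripper": 0.2}
    - {"tx": 0,"ty": 0,"tz": -0.5,"spin": -0.45,"gripper": 0.2}
    - {"tx": 0,"ty": 0,"tz": -0.5,"spin": -0.6,"gripper": 0.2}
    - {"tx": 0,"ty": 0,"tz": -0.5,"spin": -0.75,"gripper": 0.2}
    - {"tx": 0,"ty": 0,"tz": -0.5,"spin": -0.9,"gripper": 0.2}
    - {"tx": 0,"ty": 0,"tz": -0.5,"spin": -1,"gripper": 0.2}

```text
clock: 20.72
position: [501.0, 28.3, 159.1]
ee_rot: [0.084, 0.996, -0.0, -0.0]
contact_force: [0.1, 0.8, -0.2]
gripper_width: 64.8
```

Emit:
play_rows:
  targets:
    - {"tx": 0,"ty": 0,"tz": 0,"spin": -0.12,"gripper": 0.2}
    - {"tx": 0,"ty": 0,"tz": 0,"spin": -0.27,"gripper": 0.2}
    - {"tx": 0,"ty": 0,"tz": 0,"spin": -0.42,"gripper": 0.2}
    - {"tx": 0,"ty": 0,"tz": 0,"spin": -0.57,"gripper": 0.2}
    - {"tx": 0,"ty": 0,"tz": 0,"spin": -0.72,"gripper": 0.2}
    - {"tx": 0,"ty": 0,"tz": 0,"spin": -0.87,"gripper": 0.2}
    - {"tx": 0,"ty": 0,"tz": 0,"spin": -1,"gripper": 0.2}
    - {"tx": 0,"ty": 0,"tz": 0,"spin": -1,"gripper": 0.2}

```text
clock: 21.72
position: [501.1, 28.3, 159.1]
ee_rot: [-0.302, 0.953, 0.0, -0.0]
contact_force: [0.2, -0.9, -1.4]
gripper_width: 65.0
```

```bash
python3 plan.py 528.9 -232.9 155 292.2
```

```text
t 21.73 pos [501.1  28.3 159.1] yaw -144.86 tilt 0.04 j [ 0.38  0.26 -0.41 -0.   -0.9  -1.34] w 65.0 F [ 0.2 -0.9 -1.4]
tx,ty,tz [ 0.5104 -0.9184  0.0165] spin -1.7126
```

Emit:
play_rows:
  targets:
    - {"tx": 0.03,"ty": -0.06,"tz": 0,"spin": -0.1,"gripper": 0.2}
    - {"tx": 0.1,"ty": -0.18,"tz": 0,"spin": -0.25,"gripper": 0.2}
    - {"tx": 0.18,"ty": -0.33,"tz": 0,"spin": -0.4,"gripper": 0.2}
    - {"tx": 0.27,"ty": -0.48,"tz": 0,"spin": -0.55,"gripper": 0.2}
    - {"tx": 0.35,"ty": -0.63,"tz": 0,"spin": -0.7,"gripper": 0.2}
    - {"tx": 0.43,"ty": -0.78,"tz": 0,"spin": -0.85,"gripper": 0.2}
    - {"tx": 0.49,"ty": -0.88,"tz": 0,"spin": -0.95,"gripper": 0.2}
    - {"tx": 0.51,"ty": -0.918,"tz": 0,"spin": -1,"gripper": 0.2}
    - {"tx": 0.51,"ty": -0.918,"tz": 0,"spin": -1,"gripper": 0.2}

```text
clock: 22.85
position: [529.4, -233.3, 158.9]
ee_rot: [-0.643, 0.766, 0.0, -0.0]
contact_force: [-0.2, 0.3, -1.3]
gripper_width: 65.1
```

Emit:
play_rows:
  targets:
    - {"tx": 0,"ty": 0,"tz": 0,"spin": -0.12,"gripper": 0.2}
    - {"tx": 0,"ty": 0,"tz": 0,"spin": -0.27,"gripper": 0.2}
    - {"tx": 0,"ty": 0,"tz": 0,"spin": -0.42,"gripper": 0.2}
    - {"tx": 0,"ty": 0,"tz": 0,"spin": -0.57,"gripper": 0.2}
    - {"tx": 0,"ty": 0,"tz": 0,"spin": -0.68,"gripper": 0.2}
    - {"tx": 0,"ty": 0,"tz": 0,"spin": -0.713,"gripper": 0.2}
    - {"tx": 0,"ty": 0,"tz": 0,"spin": -0.713,"gripper": 0.2}
    - {"tx": 0,"ty": 0,"tz": 0,"spin": -0.713,"gripper": 0.2}

```text
clock: 23.85
position: [529.8, -232.4, 159.3]
ee_rot: [0.83, -0.557, -0.0, -0.0]
contact_force: [0.1, 0.5, -1.1]
gripper_width: 65.0
```

```bash
python3 plan.py 528.9 -232.9 100 292.2; python3 -c "
from h import *
snap('top','top10.png');snap('scene','scene10.png');d=snap('wrist','wrist10.png')
P=cloud(ld('top10')).reshape(-1,3)
Q=P[(abs(P[:,0]-529)<80)&(abs(P[:,1]+232)<90)];Q=Q[(Q[:,2]>168)&(Q[:,2]<182)];print(len(Q),rect(Q))"
```

```text
t 23.85 pos [ 529.8 -232.4  159.3] yaw -67.74 tilt 0.0 j [-0.13  0.38 -0.23 -0.   -0.96  0.52] w 65.0 F [ 0.1  0.5 -1.1]
tx,ty,tz [0.0007 0.004  0.2373] spin 0.0013
304 (array([ 527.8, -228.7]), array([ 87.1, 149.2]), 30.4)
```

View pics/scene10.png

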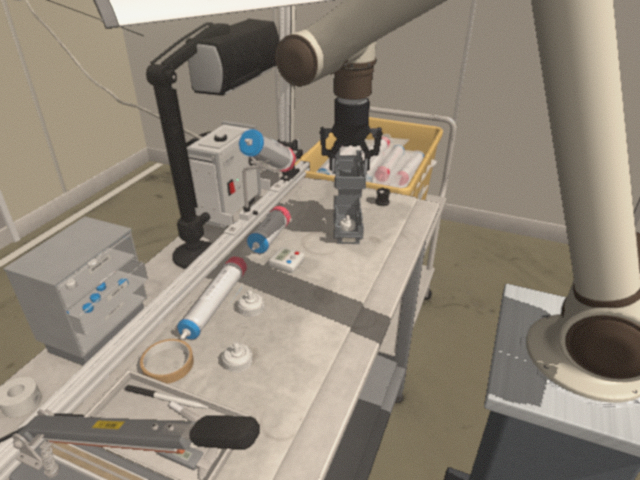

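View pics/top10.png

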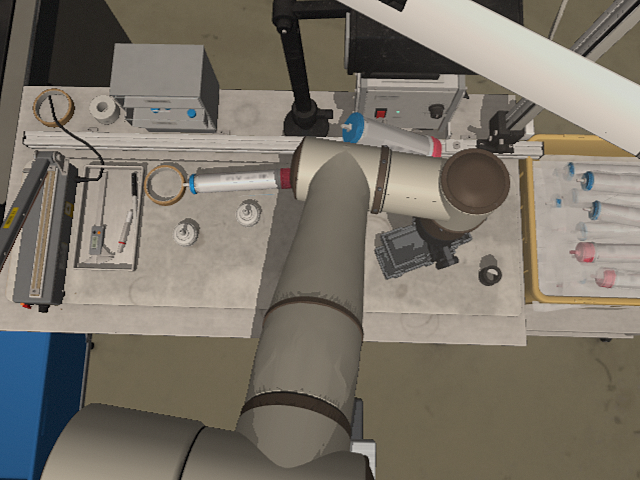

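The scene view shows the turned bin held over the lower bin, with the cap inside at (347,222). I'll descend to just above the rim.

Emit:
play_rows:
  targets:
    - {"tx": 0.001,"ty": 0.002,"tz": 0.04,"spin": 0,"gripper": 0.2}
    - {"tx": 0.001,"ty": 0.002,"tz": 0.12,"spin": 0,"gripper": 0.2}
    - {"tx": 0.001,"ty": 0.002,"tz": 0.2,"spin": 0,"gripper": 0.2}
    - {"tx": 0.001,"ty": 0.002,"tz": 0.25,"spin": 0,"gripper": 0.2}
    - {"tx": 0.001,"ty": 0.002,"tz": 0.26,"spin": 0,"gripper": 0.2}
    - {"tx": 0.001,"ty": 0.002,"tz": 0.26,"spin": 0,"gripper": 0.2}
    - {"tx": 0.001,"ty": 0.002,"tz": 0.26,"spin": 0,"gripper": 0.2}

```text
clock: 24.88
position: [530.0, -233.1, 95.1]
ee_rot: [0.831, -0.557, 0.001, -0.0]
contact_force: [0.0, 0.5, -1.4]
gripper_width: 64.8
```

```bash
python3 plan.py 528.9 -232.9 83 292.2; python3 -c "
from h import *
snap('scene','scene11.png');d=snap('wrist','wrist11.png')
im=cv2.imread('pics/scene11.png');cv2.imwrite('pics/s11c.png',cv2.resize(im[120:260,300:420],(600,700),interpolation=cv2.INTER_CUBIC)[100:])"
```

```text
t 24.88 pos [ 530.  -233.1   95.1] yaw -67.69 tilt 0.1 j [-0.13  0.46 -0.3   0.   -0.81  0.52] w 64.8 F [ 0.   0.5 -1.4]
tx,ty,tz [-0.0026  0.0037  0.0485] spin 0.0024
```

View pics/s11c.png

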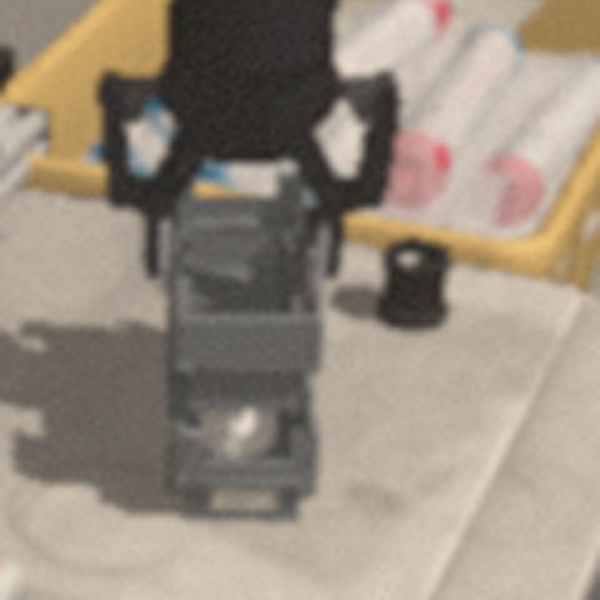

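View pics/wrist11.png

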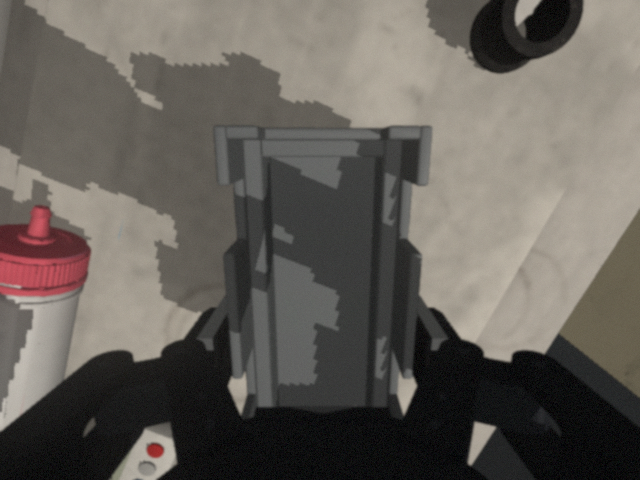

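Emit:
play_rows:
  targets:
    - {"tx": -0.002,"ty": 0.003,"tz": 0.01,"spin": 0.002,"gripper": 0.2}
    - {"tx": -0.002,"ty": 0.003,"tz": 0.02,"spin": 0.002,"gripper": 0.2}
    - {"tx": -0.002,"ty": 0.003,"tz": 0.03,"spin": 0.002,"gripper": 0.2}
    - {"tx": -0.002,"ty": 0.003,"tz": 0.04,"spin": 0.002,"gripper": 0.2}
    - {"tx": -0.002,"ty": 0.003,"tz": 0.045,"spin": 0.002,"gripper": 0.2}
    - {"tx": -0.002,"ty": 0.003,"tz": 0.045,"spin": 0.002,"gripper": 0.2}
    - {"tx": -0.002,"ty": 0.003,"tz": 0.045,"spin": 0.002,"gripper": 0.2}

```text
clock: 25.85
position: [528.6, -232.8, 83.1]
ee_rot: [0.83, -0.558, 0.0, -0.0]
contact_force: [-0.9, 0.4, -1.0]
gripper_width: 64.8
```

```bash
python3 plan.py 528.9 -232.9 82 292.2
```

```text
t 25.85 pos [ 528.6 -232.8   83.1] yaw -67.78 tilt 0.01 j [-0.13  0.47 -0.31  0.   -0.79  0.52] w 64.8 F [-0.9  0.4 -1. ]
tx,ty,tz [ 0.0007 -0.001   0.0044] spin 0.0004
```

There's no contact at 83.1 mm, and a foot resting on the rim would have touched at about 87 mm, so it has entered the mouth. I'll lower the last bit to contact.

Emit:
play_rows:
  targets:
    - {"tx": 0,"ty": 0,"tz": 0.004,"spin": 0,"gripper": 0.2}
    - {"tx": 0,"ty": 0,"tz": 0.007,"spin": 0,"gripper": 0.2}
    - {"tx": 0,"ty": 0,"tz": 0.007,"spin": 0,"gripper": 0.2}
    - {"tx": 0,"ty": 0,"tz": 0.007,"spin": 0,"gripper": 0.2}

```text
clock: 26.35
position: [528.7, -232.9, 82.3]
ee_rot: [0.83, -0.558, 0.0, 0.0]
contact_force: [-1.4, 1.2, 5.1]
gripper_width: 65.1
```

```bash
python3 plan.py 528.9 -232.9 82 292.2
```

```text
t 26.35 pos [ 528.7 -232.9   82.3] yaw -67.77 tilt 0.04 j [-0.13  0.47 -0.31  0.   -0.79  0.52] w 65.1 F [-1.4  1.2  5.1]
tx,ty,tz [ 0.0004 -0.0007  0.0011] spin 0.0007
```

Contact is at 82.3 mm, matching the expected 82 mm. I'll release gently and withdraw.

Emit:
play_rows:
  targets:
    - {"tx": 0,"ty": 0,"tz": 0,"spin": 0,"gripper": -0.7}
    - {"tx": 0,"ty": 0,"tz": 0,"spin": 0,"gripper": -1}
    - {"tx": 0,"ty": 0,"tz": 0,"spin": 0,"gripper": -1}
    - {"tx": 0,"ty": 0,"tz": 0,"spin": 0,"gripper": -1}
    - {"tx": 0,"ty": 0,"tz": -0.04,"spin": 0,"gripper": -1}
    - {"tx": 0,"ty": 0,"tz": -0.15,"spin": 0,"gripper": -1}
    - {"tx": 0,"ty": 0,"tz": -0.3,"spin": 0,"gripper": -1}
    - {"tx": 0,"ty": 0,"tz": -0.4,"spin": 0,"gripper": -1}
    - {"tx": 0,"ty": 0,"tz": -0.4,"spin": 0,"gripper": -1}
    - {"tx": 0,"ty": 0,"tz": -0.4,"spin": 0,"gripper": -1}

```text
clock: 27.6
position: [528.0, -232.6, 180.8]
ee_rot: [0.83, -0.558, -0.001, -0.0]
contact_force: [0.7, -0.3, -0.2]
gripper_width: 85.3
```

```bash
python3 plan.py 528.9 -232.9 82 292.2; python3 - <<'E'
from h import *
for n in('top','wrist','scene'):
    d=snap(n,n+'12.png');P=cloud(d).reshape(-1,3)
    if n=='scene': continue
    Q=P[(abs(P[:,0]-529)<85)&(abs(P[:,1]+232)<95)];Q=Q[(Q[:,2]>92)&(Q[:,2]<106)];print(n,rect(Q),np.median(Q[:,2]))
    # rim plane tilt
    A=np.c_[Q[:,:2]-Q[:,:2].mean(0),np.ones(len(Q))]
    print(np.linalg.lstsq(A,Q[:,2],rcond=None)[0])
    Q=P[(abs(P[:,0]-529)<85)&(abs(P[:,1]+232)<95)];Q=Q[(Q[:,2]>8)&(Q[:,2]<56)];print('below',rect(Q))
im=cv2.imread('pics/scene12.png');cv2.imwrite('pics/s12c.png',cv2.resize(im[160:260,300:420],(720,600),interpolation=cv2.INTER_CUBIC))
E
```

```text
t 27.6 pos [ 528.  -232.6  180.8] yaw -67.8 tilt 0.06 j [-0.13  0.36 -0.2  -0.   -1.01  0.52] w 85.3 F [ 0.7 -0.3 -0.2]
tx,ty,tz [ 0.0028 -0.0032  0.3954] spin -0.0
top (array([ 530. , -232.3]), array([ 66.3, 150.3]), 22.1) 98.4323578578203
[-4.04063869e-05  1.31858700e-03  9.81287363e+01]
below (array([ 516.8, -231.9]), array([ 85.4, 162.2]), 2.9)
wrist (array([ 528.5, -233.1]), array([ 66.2, 150.4]), 22.1) 99.22796714722722
[ 2.56375932e-03 -7.80483320e-03  9.84687486e+01]
below (array([ 528.4, -232.6]), array([ 46.3, 130.3]), 22.1)
```

View pics/s12c.png

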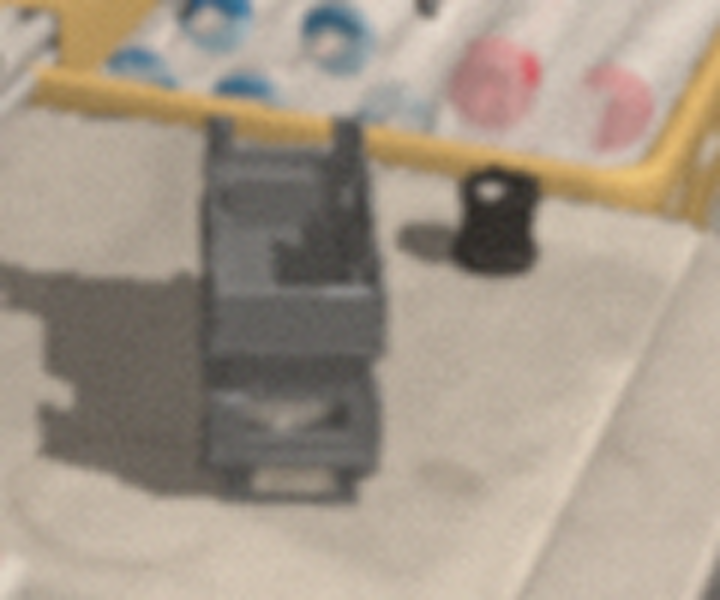

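View pics/wrist12.png

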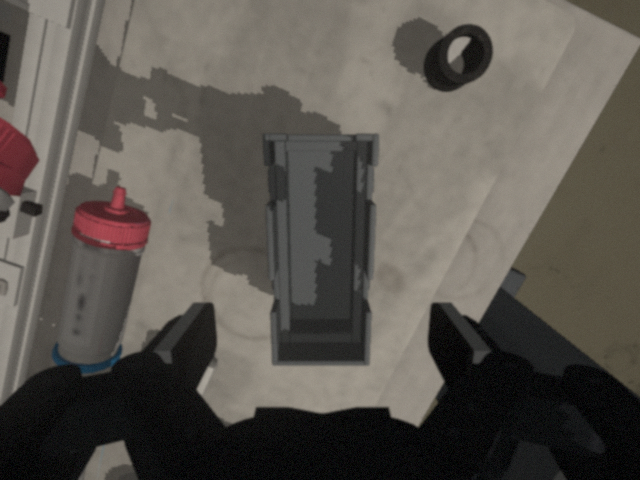

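View pics/top12.png

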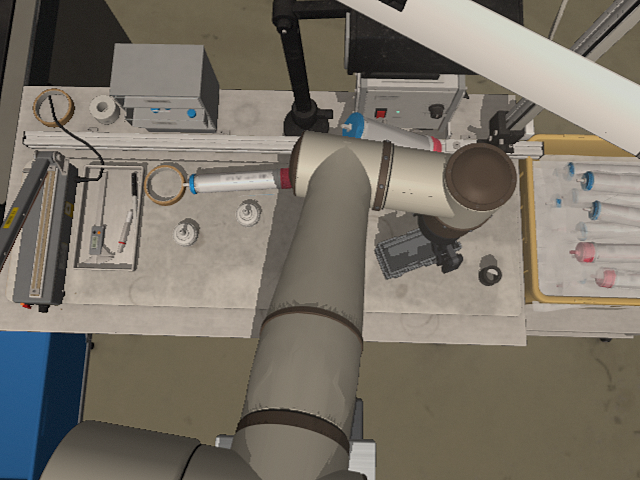

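The upper bin's rim is at 98.4–99.2 mm (expected 99), level, and its centre is 0.6 mm from the lower bin's. The notched front now points to the loupe side. All is clear of the gripper, so I'm handing in.

```bash
python3 -c "
from bench import *
print(job_done())"
```

```text
the job is handed in; nothing more can be done
None
```

I handed the job in at about 28 s. The upper bin is back on the lower one, turned half a turn, with the smallest cap (36–37 mm across) upright inside the lower bin.

**What I did:** I lifted the upper bin out and stood it aside at about (502, 28). I put the cap into the lower bin, then set the upper bin back on top with its front end over the lower bin's back end.

**Last checks:**

| Check | Result |
|---|---|
| Height of the upper bin | Rim at 98.4 mm (top camera) and 99.2 mm (wrist camera), expected 99; the two differ by 0.8 mm but both are within the tolerance |
| Level | Within about 0.01 rad |
| Centring | About 0.6 mm from the lower bin's centre as seen by the top camera before stacking |
| Lower bin | Moved less than 1 mm up to just before the upper bin went back on; not re-measured after that |
| Gripper | Open and about 80 mm above the stack, no contact force |

The top and wrist cameras disagreed by 1–2.5 mm on absolute position throughout, roughly their calibration error, so I aligned the bins using relative measurements.

I checked the timer and loupe by eye only. The loupe looked undisturbed at the end. The arm blocked the top camera's view of the timer then, so I last saw it in the scene view taken just before the final placing. The cap was last seen in the lower bin then too; the upper bin now hides it.

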